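# Load the lens-tube magazine and hold its cover ready for the screws

## Robot

A 6-joint arm with a two-finger parallel gripper is mounted at the origin on a cart in front of the work surface, level with it; the furniture and walls round the work are solid. World frame = base frame: x ahead of the robot, y to its left, z up, the work surface at z = 0. Lengths are in mm, angles in rad, forces in N, time in s.
With the tool pointing down it reaches from about 375 to 975 mm from the base axis. Payload 3.8 kg.
Tool frame: the origin (TCP) lies on the mounting face of the last link; the fingertips stand 173 mm ahead of it and the grasp point (between the pads) lies 155 mm ahead of it; z points along the fingers, y is the line along which they close (so a half turn about z gives the same grasp; the last joint's range is limited). The gripper opens to 85 mm and grips with 20 to 120 N. Pads are 22 mm wide; open, the fingers measure 114 mm over their backs; the gripper's body (76 mm by 85 mm) begins 54 mm behind the grasp point. The pads swing forward as they close: fully open they stand 13 mm farther back than shut.
Start: joints at [1.226, 0.264, 1.604, -0, 1.274, -0.037], TCP at [204.498, 643.273, 404.68] pointing down, gripper open.
Joint ranges: [-2.63, 2.63], [-0.94, 2.18], [0.31, 2.57], [-1.31, 4.45], [0, 2.66], [-2.55, 2.55]. Speed limits (rad/s): [2.57, 2.57, 3.14, 3.14, 3.14, 3.14].

## Interface

Orientations are given as a unit quaternion [w, x, y, z].
In Python, from station import env gives the robot as it stands.
- The arm moves only by the tool jog_arm, never from a script. Its argument "series" is a list of rows, each a list of 6 numbers: the shift along the tool's x, y, z in units of 40 mm (1.0 is 40 mm), then the turn, a rotation vector about the tool's x, y, z in degrees. In form: [[x, y, z, wx, wy, wz], ...]. A call has exactly 5 rows; each row shifts and turns the commanded pose from where the row before left it, along the tool's axes as they then stand; what a row does not reach is not made up. A row lasts 1/10 s, in which the tool goes at most 50 mm and 8.59 degrees, less where a joint would pass 70% of its speed; a pose out of reach is approached as far as the arm can. A call is refused whole if a number of a shift passes 1 or a number of a turn 8.59, either way. A call with a gripper value outside its range is refused whole. "grip" is the closure, from 0 (fully open) to 1 (shut), set as the call begins (left out, the last holds). The fingers move at their own pace and stop on an object; "squeeze" is the grip in N (left out, the last holds). Time passes only in rows, so rows that do not move let the fingers close, or fill a call up. It gives the time, the measured TCP pose, the force, the opening and the grip force at its end, in the units of the state.
- env.get_obs(): the state, without advancing time (a new reading comes with each control period).
- env.grab_frame(name): name is "scene" or "top"; returns a dict with "img" (420x560x3 uint8, blue, green, red), "mtx" (3x3 intrinsics, pixels), "dist" ([k1, k2, p1, p2, k3] as OpenCV has them; the pictures are not rectified), "pose" (4x4, takes a point from camera to world coordinates). Camera axes: x right, y down, z forward; pixel columns grow to the right and rows downward; lengths in mm; the calibration is good to about 2 mm. A picture is of the moment at which its call begins. There is no depth.
- env.sign_off(): hands the job in; it is judged then, once.
The state is a dict: "clock": time; "joint_pos": joint angles; "dq": joint speeds; "joint_torque": joint torques, N m; "eef_pos": TCP position; "eef_rot": TCP orientation; "wrist_force": force on the tool from outside, world axes, zero at the start; "wrist_torque": the same for the moment, N m; "gripper_width": finger opening in mm; "grip_force": force on a finger pad.
Only numpy, scipy, OpenCV 4.12 (cv2) and the standard library are available. Lean on these libraries where they do the work, as an engineer would, in place of code of your own. Each camera call takes 0.05 s, during which the arm holds its last target. There are 200 camera calls.

## Task

Slide the two black lens tubes over the bench, one after the other and without lifting or tipping them, through the flared mouth of the grey magazine until they stand in single file between its rails, pushed fully home against the closed end. Then pick up the cover plate by its grip bar and hold it hovering level about 15 mm above the rails, turned so that each of its three holes is straight over its threaded hole, so that a colleague can lay in the gasket and start the screws; finish while still holding it there, touching neither rails nor tubes with it. Leave the bottles and the jar where they stand.

Things in the scene. Friction and masses are not known exactly. Their poses are not given: they have to be found in the camera images.
- magazine: Grey metal U-shaped magazine, bolted down; its place and yaw differ between starts. Origin on the bench at the centre of its 78 x 80 mm footprint, z up. Two rails (20 wide in x, 80 long in y, 30 mm high) stand at x = -39..-19 and +19..+39 mm. The 38 mm wide channel between them runs along y, is open above, with the bare bench as floor. Low lugs (18 x 34 x 11 mm) outside the rails at y = 0.
- mouth (a point): On the bench in the middle of the channel's open end, magazine (0, +40) mm. From here two guide plates, 22 mm high and 5 mm thick, flare outwards about 29 degrees from the rails to magazine y = +71 mm, where they stand about 70 mm apart.
- closed_end (a point): On the bench in the middle of the inner face of the 14 mm thick, 30 mm high wall that closes the channel, magazine (0, -26) mm. Tubes pushed home stand with their axes at about magazine y = -11 and +19 mm.
- thread0 (a point): Centre of a 10 mm threaded hole in the rail top, 30 mm above the bench, at magazine (-29, -28) mm, closed end.
- thread1 (a point): As thread0, at magazine (+29, -28) mm, closed end.
- thread2 (a point): As thread0, at magazine (+29, +28) mm, mouth end. There is no hole at (-29, +28).
- cover: Loose aluminium cover plate, 78 (x) x 80 (y) x 6 mm, about 0.16 kg, flat on the bench; origin under its centre, z up. On top an upright black grip bar, centred, 14 mm wide (x), 44 long (y), 6 to 36 mm above the underside. Three 11 mm holes in three corners; they match the threads when its axes are parallel to the magazine's (same yaw, not a half turn). At the start yaw is within 0.95 rad of that.
- hole0 (a point): Underside of the cover's hole at its (-29, -28) mm; belongs over thread0.
- hole1 (a point): Underside of the cover's hole at its (+29, -28) mm; belongs over thread1.
- hole2 (a point): Underside of the cover's hole at its (+29, +28) mm; belongs over thread2.
- tube_a: Black threaded lens tube standing on end, round, 30 mm diameter, 27 mm high, about 0.06 kg; origin at the centre of its underside. Stands loose on the bench some 12 to 17 cm in front of the magazine's centre on the mouth side (+y of the magazine), to the -x side of the channel's axis.
- tube_b: A second, equal lens tube (30 mm diameter, 27 mm high), on the +x side of the channel's axis. Either tube may go in first.
- amber: Bystander: amber glass bottle with black cap, 33 mm diameter, 81 mm high, origin under its centre. Leave alone.
- dropper: Bystander: white squeeze bottle with needle nozzle, 40 mm diameter, 104 mm high, origin under its centre. Leave alone.
- jar: Bystander: clear jar on a black cap, 48 mm diameter, 69 mm high, origin under its centre. Leave alone.

How it is judged:
By the outcome, as a careful person would: the job done as asked, in the order asked, and still so for the second after the job is handed in, while the arm keeps its last pose, push and grip.
It also fails if it takes over 72 s, if anything falls off the work surface, if the arm or the gripper's body presses on something with over 40 N, if the wrist force passes 120 N, or if a joint passes its speed limit or range.

## Working session

There is one attempt and no reset: what is moved stays moved. The work goes in short steps, Python scripts to look and compute and a tool call to move; the robot and the scene stay as the last step left them, time stands still between calls to the robot, and variables do not carry over. Pictures are saved under pics/ and viewed, at most 10 in all, crops included, and the job is handed in when it is done.

Besides the shell and the picture viewer there is one more tool, called after "Request:" as name(argument=value, ...) on one line, values as JSON. jog_arm: Moves the arm, as the interface text tells. Its arguments: {"type":"object","properties":{"series":{"type":"array","items":{"type":"array","items":{"type":"number"}}},"grip":{"type":"number"},"squeeze":{"type":"number"}},"required":["series"]}

```bash
mkdir -p pics; ls
python3 - <<'E'
from station import env
import cv2, pickle
o=env.get_obs(); print(o)
for n in("scene","top"):
    f=env.grab_frame(n); cv2.imwrite(f"pics/{n}0.png",f["img"]); pickle.dump(f,open(f"{n}0.pkl","wb")); print(f["mtx"],f["dist"],f["pose"])
E
```

```text
pics
{'clock': 0.0, 'joint_pos': array([ 1.22610846e+00,  2.64777005e-01,  1.60536780e+00,  3.22851911e-06,
        1.27368485e+00, -3.69032569e-02]), 'dq': array([ 6.99896174e-05, -1.32215102e-03,  1.87989363e-03,  4.43282928e-04,
       -2.09799824e-04, -4.38677054e-04]), 'joint_torque': array([ 1.50496264e-03, -5.15115845e+01, -3.67311430e+01, -3.60743627e-05,
        1.29271709e-02, -1.36742577e-05]), 'eef_pos': array([204.37992777, 642.96288791, 403.34885805]), 'eef_rot': array([-2.13627650e-04,  1.53285962e-01,  9.88181240e-01, -1.09791185e-03]), 'wrist_force': array([ 0.32967873,  0.19436297, -0.11489379]), 'wrist_torque': array([-0.0267695 ,  0.03607853, -0.05056095]), 'grip_force': 0.0, 'gripper_width': 85.52634036315847}
[[488.21991774   0.         270.45359033]
 [  0.         488.21991774 212.1245076 ]
 [  0.           0.           1.        ]] [-0.16378175  0.          0.          0.          0.        ] [[ 6.53472930e-01 -4.98894692e-01  5.69277802e-01 -4.05420019e+01]
 [-7.56872575e-01 -4.19902046e-01  5.00825496e-01 -4.50040775e+02]
 [-1.08182677e-02 -7.58146660e-01 -6.51994330e-01  7.48175352e+02]
 [ 0.00000000e+00  0.00000000e+00  0.00000000e+00  1.00000000e+00]]
[[426.0620766    0.         281.49808387]
 [  0.         426.0620766  208.08147301]
 [  0.           0.           1.        ]] [0.02761361 0.         0.         0.         0.        ] [[-2.13473762e-02 -9.96140068e-01  8.51425513e-02  5.02607272e+02]
 [-9.99547251e-01  2.30711728e-02  1.93135919e-02  7.06171676e+01]
 [-2.12033812e-02 -8.46917086e-02 -9.96181575e-01  1.11672195e+03]
 [ 0.00000000e+00  0.00000000e+00  0.00000000e+00  1.00000000e+00]]
```

View pics/top0.png

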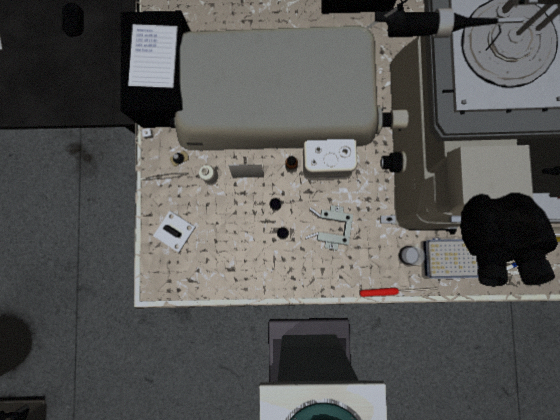

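View pics/scene0.png

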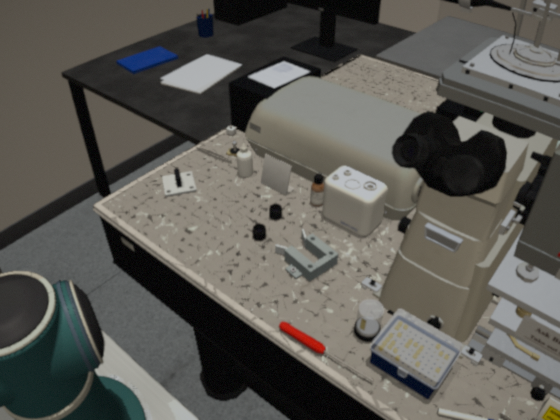

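The top view shows the magazine at about (335,227) with its mouth to the left, the tubes at (275,203) and (282,233), and the cover at (174,232). The amber bottle is at (291,162), the dropper at (207,172) and the jar at (410,256). I'll zoom in next.

Run:
```python
import cv2, numpy as np
a=cv2.imread("pics/top0.png")
m=cv2.resize(a[180:270,255:375],None,fx=6,fy=6,interpolation=cv2.INTER_CUBIC)  # 720x540
cv2.imwrite("pics/topmag.png",m)
b=cv2.imread("pics/scene0.png")
c=cv2.resize(a[205:260,145:205],None,fx=6,fy=6,interpolation=cv2.INTER_CUBIC) #360x330
d=cv2.resize(b[160:205,155:215],None,fx=6,fy=6,interpolation=cv2.INTER_CUBIC) #360x270
e=cv2.resize(b[195:285,235:355],None,fx=6,fy=6,interpolation=cv2.INTER_CUBIC)
h=np.zeros((330,720,3),np.uint8);h[:330,:360]=c;h[:270,360:]=d
cv2.imwrite("pics/cov.png",h);cv2.imwrite("pics/scmag.png",e)
```

```text
(no output)
```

View pics/topmag.png

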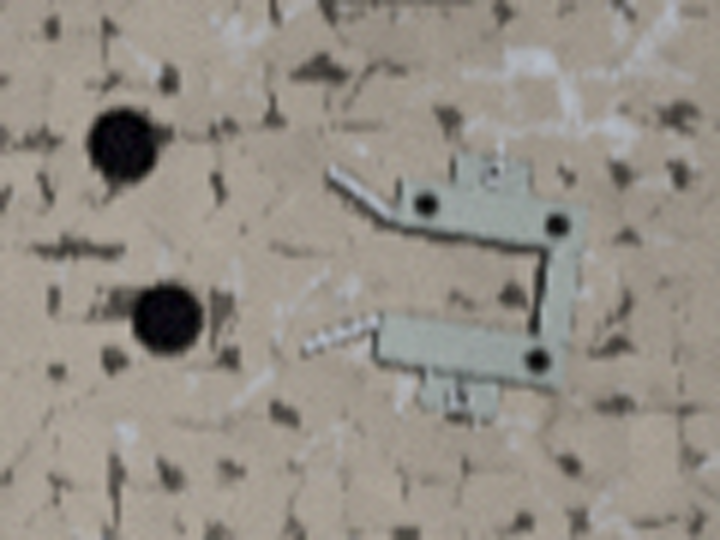

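View pics/cov.png

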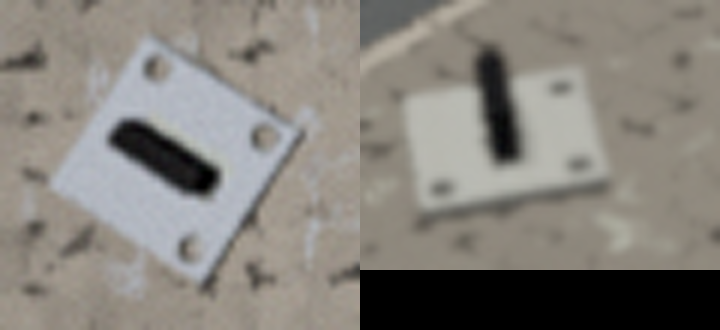

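View pics/scmag.png

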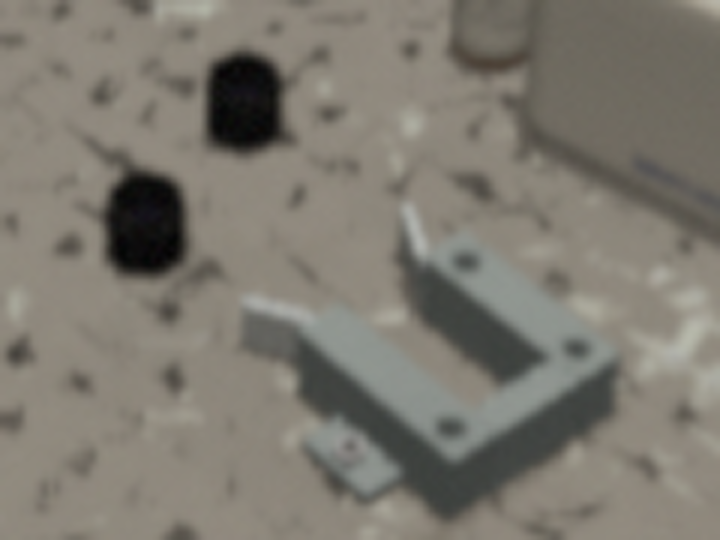

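The crops give the thread and hole pixels. In the top view, threads 2, 1 and 0 are at crop (427,205), (557,224), (537,360), and cover holes 2, 1 and 0 at (156,68), (264,136), (190,247). Next I'll fit poses using both cameras.

```bash
cat > h.py <<'E'
import cv2, numpy as np, pickle
from scipy.optimize import least_squares
def proj(f,P):
    T=np.linalg.inv(f["pose"]); r,_=cv2.Rodrigues(T[:3,:3])
    return cv2.projectPoints(np.asarray(P,float).reshape(-1,1,3),r,T[:3,3],f["mtx"],f["dist"])[0][:,0]
def px(p,off,s=6): return (np.array(p,float)+.5)/s-.5+np.array(off)
def place(pose,L): # pose x,y,yaw ; L local points (n,3)
    c,s=np.cos(pose[2]),np.sin(pose[2]); L=np.asarray(L,float)
    return np.c_[pose[0]+c*L[:,0]-s*L[:,1],pose[1]+s*L[:,0]+c*L[:,1],L[:,2]]
def fit(L,obs,x0):
    return least_squares(lambda p:np.concatenate([(proj(f,place(p,L))-u).ravel() for f,u in obs]),x0,x_scale=[10,10,.1])
def cyl(x,y,r,h):
    t=np.linspace(0,2*np.pi,40,endpoint=False)
    return np.array([[x+r*np.cos(a),y+r*np.sin(a),z] for z in(0,h) for a in t])
def cent(f,x,y,r=15,h=27):
    H=cv2.convexHull(proj(f,cyl(x,y,r,h)).astype(np.float32)); m=cv2.moments(H); return np.array([m['m10'],m['m01']])/m['m00']
def blob(f,c,R=11,th=45):
    c=np.round(c).astype(int); im=f["img"].max(2); s=im[c[1]-R:c[1]+R+1,c[0]-R:c[0]+R+1]
    n,l,st,ce=cv2.connectedComponentsWithStats((s<th).astype(np.uint8)); i=1+np.argmax(st[1:,4]); return ce[i]+c-R,st[i,4]
def tube(fs,g,th=45):
    o=[(f,blob(f,c,th=th)) for f,c in zip(fs,g)]
    r=[least_squares(lambda p:np.concatenate([cent(f,*p)-u[0] for f,u in oo]),[500,150],x_scale=10) for oo in (o,o[:1],o[1:])]
    return [x.x.round(1) for x in r],[u for f,u in o]
E
python3 - <<'E'
from h import *
t,s=[pickle.load(open(n+"0.pkl","rb")) for n in("top","scene")]
H=lambda z:[[-29,-28,z],[29,-28,z],[29,28,z]]
mt=px([[537,360],[557,224],[427,205]],(255,180)); ms=px([[452,427],[577,348],[467,261]],(235,195))
ct=px([[190,247],[264,136],[156,68]],(145,205)); cs=px([[81,187],[219,163],[201,87]],(155,160))
for n,z,a,b,x0 in(("mag",30,mt,ms,[450,-50,-1.5]),("cov",6,ct,cs,[450,330,-1])):
    for o in([(t,a),(s,b)],[(t,a)],[(s,b)]):
        r=fit(H(z),o,x0); print(n,r.x.round(3),r.fun.round(1))
for g in([(275,204),(275,211)],[(282,233),(259,232)]):
    print(tube([t,s],g),tube([t,s],g,60))
E
```

```text
mag [ 5.45821e+02 -4.37890e+01 -1.79000e-01] [ 0.4 -0.2  0.3 -0.1  0.2 -0.4 -0.3  0.  -0.3 -0.  -0.3  0. ]
mag [ 5.45169e+02 -4.30230e+01 -1.78000e-01] [ 0.1  0.   0.   0.1 -0.1 -0.1]
mag [ 5.46301e+02 -4.42530e+01 -1.81000e-01] [-0. -0.  0. -0.  0.  0.]
cov [544.701 375.498  -0.588] [ 0.1  0.1  0.  -0.2  0.3 -0.3 -0.1  0.  -0.1 -0.1 -0.3 -0.1]
cov [544.384 375.853  -0.584] [ 0.   0.2 -0.1 -0.1  0.1 -0.1]
cov [544.891 374.976  -0.593] [-0.  0.  0.  0.  0. -0.]
([array([607.8,  99.1]), array([608.3, 131.3]), array([596.7,  76.5])], [(array([275.04950495, 203.74257426]), np.int32(101)), (array([275.03378378, 211.84459459]), np.int32(148))]) ([array([609. , 107.3]), array([608.3, 120. ]), array([612.2, 109.2])], [(array([275.25      , 203.73148148]), np.int32(108)), (array([275.31288344, 211.71779141]), np.int32(163))])
([array([533.6,  90.6]), array([533.6,  91.7]), array([533.1,  90.4])], [(array([282.23655914, 232.39784946]), np.int32(93)), (array([258.70987654, 231.97530864]), np.int32(162))]) ([array([533.2,  89.8]), array([533. , 100.7]), array([542.1,  78.8])], [(array([282.10891089, 232.63366337]), np.int32(101)), (array([258.74444444, 232.09444444]), np.int32(180))])
```

```bash
sed -i 's/x_scale=10)/x_scale=10,diff_step=5e-3)/' h.py
python3 - <<'E'
from h import *
t,s=[pickle.load(open(n+"0.pkl","rb")) for n in("top","scene")]
for g in([(275,204),(275,211)],[(282,233),(259,232)]):
    for th in (45,60,70):print(tube([t,s],g,th)[0])
M=[545.8,-43.8,-.179]
print(place(M,[[0,40,0],[0,71,0],[0,-26,0],[0,-11,0],[0,19,0],[0,100,0]]).round(1))
for p in ([608.5,109],[533.5,90.5]):
    c,s_=np.cos(M[2]),np.sin(M[2]);d=np.array(p)-M[:2];print(c*d[0]+s_*d[1],-s_*d[0]+c*d[1])
E
```

```text
[array([608.6, 107.7]), array([608.4, 108.5]), array([608.5, 106.8])]
[array([608.9, 107.2]), array([608.4, 107.9]), array([609.2, 106.6])]
[array([608.9, 107.1]), array([608.4, 107.8]), array([609.3, 106.6])]
[array([533.6,  90.8]), array([533.6,  91.3]), array([533.4,  90.2])]
[array([533.2,  90.8]), array([533. ,  91.7]), array([533.2,  89.9])]
[array([533.3,  90.5]), array([532.8,  91.3]), array([533.5,  89.7])]
[[552.9  -4.4   0. ]
 [558.4  26.1   0. ]
 [541.2 -69.4   0. ]
 [543.8 -54.6   0. ]
 [549.2 -25.1   0. ]
 [563.6  54.6   0. ]]
34.492819996296134 161.52205845859913
-36.01500293737536 129.96422416734862
```

```bash
cat >> h.py <<'E'
M=np.array([545.8,-43.8,-.179])
from scipy.spatial.transform import Rotation as Ro
def go(mx,my,z,yawy=None):
    "from measured pose to magazine-frame point; prints tool-axis shift in units, turn about tool z"
    from station import env
    o=env.get_obs(); q=o["eef_rot"]; R=Ro.from_quat([q[1],q[2],q[3],q[0]])
    w=place(M,[[mx,my,z]])[0]; A=R.as_matrix(); y=np.degrees(np.arctan2(A[1,1],A[0,1]))
    yt=np.degrees(M[2])+90 if yawy is None else yawy
    e=o["eef_pos"]; c,s=np.cos(M[2]),np.sin(M[2]); d=e[:2]-M[:2]
    print("t",round(o["clock"],2),"mag",np.round([c*d[0]+s*d[1],-s*d[0]+c*d[1],e[2]],1),"shift",(R.inv().apply(w-e)/40).round(3),"yaw",round(y,2),"turn z",round(y-yt,2),"axis z",A[:,2].round(4),"F",o["wrist_force"].round(1),"w",round(o["gripper_width"],1),"gf",round(float(o["grip_force"]),1),"j6",o["joint_pos"][5].round(2))
E
python3 -c "
from h import *
go(-36,130,240)"
```

```text
t 0.1 mag [-458.2  615.   403.5] shift [-12.026 -10.661   4.108] yaw 72.37 turn z -7.38 axis z [-7.0e-04 -1.9e-03 -1.0e+00] F [0.3 0.1 0.4] w 85.3 gf 0.0 j6 -0.04
```

Request:
jog_arm(series=[[0,0,0,0,0,-7.3],[-0.75,-0.86,0,0,0,0],[-0.75,-0.86,0,0,0,0],[-0.75,-0.86,0,0,0,0],[-0.75,-0.86,0,0,0,0]], grip=0.4, squeeze=20)

```text
clock: 0.6
eef_pos: [298.2, 484.8, 404.0]
eef_rot: [-0.0, 0.09, 0.996, -0.001]
wrist_force: [0.9, -0.8, 1.2]
gripper_width: 51.4
grip_force: 0.0
```

Request:
jog_arm(series=[[-0.75,-0.86,0,0,0,0],[-0.75,-0.86,0,0,0,0],[-0.75,-0.86,0,0,0,0],[-0.75,-0.86,0,0,0,0],[-0.75,-0.86,0.3,0,0,0]])

```text
clock: 1.1
eef_pos: [415.6, 288.9, 394.1]
eef_rot: [0.001, 0.09, 0.996, 0.001]
wrist_force: [0.3, 1.1, 0.8]
gripper_width: 51.1
grip_force: 0.0
```

Request:
jog_arm(series=[[-0.75,-0.86,0.3,0,0,0],[-0.75,-0.86,0.3,0,0,0],[-0.75,-0.86,0.5,0,0,0],[-0.7,-0.8,0.6,0,0,0],[0,0,0.6,0,0,0]])

```text
clock: 1.6
eef_pos: [508.5, 132.1, 300.1]
eef_rot: [0.001, 0.092, 0.996, -0.001]
wrist_force: [-0.4, 0.8, -1.0]
gripper_width: 50.9
grip_force: 0.0
```

Request:
jog_arm(series=[[0,0,0.5,0,0,0],[0,0,0,0,0,0],[0,0,0,0,0,0],[0,0,0,0,0,0],[0,0,0,0,0,0]])

```text
clock: 2.1
eef_pos: [507.0, 136.6, 282.3]
eef_rot: [0.001, 0.09, 0.996, 0.0]
wrist_force: [0.9, 0.2, -0.1]
gripper_width: 51.0
grip_force: 0.0
```

```bash
python3 -c "
from h import *
go(-36,130,178)"
```

```text
t 2.1 mag [-70.3 170.6 282.3] shift [-0.852 -1.018  2.608] yaw 79.71 turn z -0.03 axis z [ 2.8e-03  6.0e-04 -1.0e+00] F [ 0.9  0.2 -0.1] w 51.0 gf 0.0 j6 -1.18
```

Request:
jog_arm(series=[[-0.43,-0.51,0.3,0,0,0],[-0.43,-0.51,0.3,0,0,0],[0,0,0.7,0,0,0],[0,0,0.3,0,0,0],[0,0,0,0,0,0]])

```text
clock: 2.6
eef_pos: [531.7, 89.9, 215.1]
eef_rot: [-0.002, 0.09, 0.996, -0.0]
wrist_force: [0.4, 0.2, -0.9]
gripper_width: 51.3
grip_force: 0.0
```

```bash
python3 -c "
from h import *
go(-36,130,178)"
```

```text
t 2.6 mag [-37.7 129.1 215.1] shift [-0.045  0.024  0.928] yaw 79.68 turn z -0.06 axis z [-3.9e-03 -4.0e-04 -1.0e+00] F [ 0.4  0.2 -0.9] w 51.3 gf 0.0 j6 -1.27
```

Request:
jog_arm(series=[[-0.04,0.02,0.3,0,0,0],[0,0,0.3,0,0,0],[0,0,0.3,0,0,0],[0,0,0,0,0,0],[0,0,0,0,0,0]])

```text
clock: 3.1
eef_pos: [534.3, 90.4, 180.1]
eef_rot: [-0.001, 0.09, 0.996, -0.0]
wrist_force: [0.2, -1.1, 0.4]
gripper_width: 51.2
grip_force: 0.0
```

Request:
jog_arm(series=[[0,0,0,0,0,0],[0,0,0,0,0,0],[0,0,0,0,0,0],[0,0,0,0,0,0],[0,0,0,0,0,0]], grip=0.7, squeeze=20)

```text
clock: 3.6
eef_pos: [535.1, 90.3, 181.3]
eef_rot: [0.001, 0.09, 0.996, 0.0]
wrist_force: [-0.4, 0.2, 3.2]
gripper_width: 28.6
grip_force: 20.1
```

```bash
python3 -c "
from h import *
go(0,80,178)"
```

```text
t 3.6 mag [-34.4 130.  181.3] shift [-0.863 -1.25   0.084] yaw 79.66 turn z -0.08 axis z [ 1.3e-03  2.0e-04 -1.0e+00] F [-0.4  0.2  3.2] w 28.6 gf 20.1 j6 -1.27
```

Request:
jog_arm(series=[[-0.18,-0.15,0,0,0,0],[-0.18,-0.15,0,0,0,0],[-0.17,-0.15,0,0,0,0],[-0.17,-0.15,0,0,0,0],[-0.17,-0.15,0,0,0,0]])

```text
clock: 4.1
eef_pos: [563.8, 54.7, 181.3]
eef_rot: [-0.0, 0.09, 0.996, 0.001]
wrist_force: [-1.6, 2.1, 5.7]
gripper_width: 28.3
grip_force: 20.3
```

Request:
jog_arm(series=[[0,-0.1,0,0,0,0],[0,-0.1,0,0,0,0],[0,-0.1,0,0,0,0],[0,0,0,0,0,0],[0,0,0,0,0,0]])

```text
clock: 4.6
eef_pos: [561.6, 42.5, 181.3]
eef_rot: [0.001, 0.09, 0.996, -0.0]
wrist_force: [1.0, 0.4, 4.9]
gripper_width: 28.4
grip_force: 20.4
```

Run:
```python
from h import *
from station import env
go(0,22,178)
f=[env.grab_frame(n) for n in("top","scene")]
a=cv2.resize(f[0]["img"][180:270,265:355],None,fx=4,fy=4,interpolation=cv2.INTER_CUBIC)
b=cv2.resize(f[1]["img"][170:270,225:325],None,fx=4,fy=4,interpolation=cv2.INTER_CUBIC)[:360]
cv2.imwrite("pics/s1.png",np.hstack([a,b]))
```

```text
t 4.6 mag [  0.2  87.7 181.3] shift [ 0.002 -1.642  0.083] yaw 79.67 turn z -0.07 axis z [ 1.4e-03 -3.0e-04 -1.0e+00] F [1.  0.4 4.9] w 28.4 gf 20.4 j6 -1.36
```

View pics/s1.png

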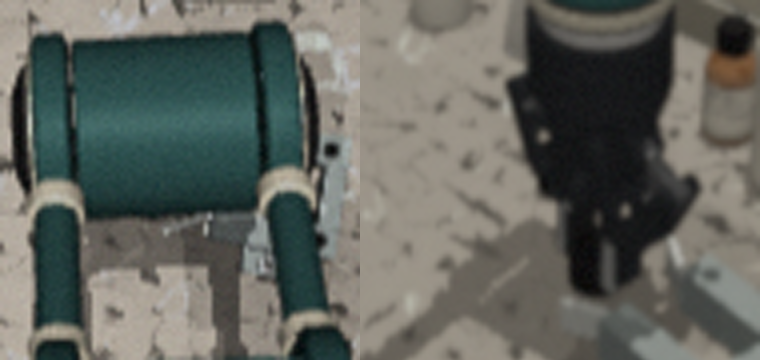

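The scene view shows the tube held between the fingers at about crop (600,260), just in front of the mouth. I'll slide it on into the channel.

Request:
jog_arm(series=[[0,-0.18,0,0,0,0],[0,-0.18,0,0,0,0],[0,-0.18,0,0,0,0],[0,-0.18,0,0,0,0],[0,-0.18,0,0,0,0]])

```text
clock: 5.2
eef_pos: [555.0, 7.2, 181.3]
eef_rot: [0.001, 0.09, 0.996, 0.0]
wrist_force: [0.5, 3.3, 5.9]
gripper_width: 28.3
grip_force: 20.5
```

Request:
jog_arm(series=[[0,-0.18,0,0,0,0],[0,-0.18,0,0,0,0],[0,-0.18,0,0,0,0],[0,-0.15,0,0,0,0],[0,0,0,0,0,0]])

```text
clock: 5.7
eef_pos: [549.9, -20.6, 181.3]
eef_rot: [0.0, 0.09, 0.996, -0.0]
wrist_force: [-0.7, 0.1, 6.2]
gripper_width: 28.2
grip_force: 20.6
```

```bash
python3 -c "
from h import *
go(0,22,178)"
```

```text
t 5.7 mag [-1.000e-01  2.360e+01  1.813e+02] shift [-0.002 -0.039  0.083] yaw 79.65 turn z -0.09 axis z [ 9.e-04 -4.e-04 -1.e+00] F [-0.7  0.1  6.2] w 28.2 gf 20.6 j6 -1.47
```

Request:
jog_arm(series=[[0,0,0,0,0,0],[0,0,0,0,0,0],[0,0,0,0,0,0],[0,0,-0.3,0,0,0],[0,0,-0.5,0,0,0]], grip=0.5)

```text
clock: 6.2
eef_pos: [548.7, -19.8, 211.7]
eef_rot: [-0.002, 0.09, 0.996, -0.0]
wrist_force: [1.0, 0.2, 0.0]
gripper_width: 42.6
grip_force: 0.0
```

Request:
jog_arm(series=[[0,0,-0.5,0,0,0],[0,0,0,0,0,0],[0,0.3,0,0,0,0],[0,0.5,0,0,0,0],[0,0.3,0,0,0,0]])

```text
clock: 6.7
eef_pos: [557.3, 24.9, 231.6]
eef_rot: [-0.001, 0.09, 0.996, 0.0]
wrist_force: [-0.1, 0.3, 0.4]
gripper_width: 42.9
grip_force: 0.0
```

Request:
jog_arm(series=[[0,0,0,0,0,0],[0,0,0,0,0,0],[0,0,0,0,0,0],[0,0,0,0,0,0],[0,0,0,0,0,0]], grip=1)

```text
clock: 7.2
eef_pos: [557.8, 23.0, 232.6]
eef_rot: [-0.0, 0.09, 0.996, -0.0]
wrist_force: [-0.1, -0.2, 0.1]
gripper_width: -0.2
grip_force: 0.0
```

```bash
python3 -c "
from h import *
go(0,68,181)"
```

```text
t 7.2 mag [-1.000e-01  6.780e+01  2.326e+02] shift [-0.003  0.005  1.291] yaw 79.62 turn z -0.12 axis z [-1.e-04 -1.e-04 -1.e+00] F [-0.1 -0.2  0.1] w -0.2 gf 0.0 j6 -1.39
```

Down behind the tube, then push gently (I need 67.8 → about 18.5).

Request:
jog_arm(series=[[0,0,0.5,0,0,0],[0,0,0.5,0,0,0],[0,0,0.29,0,0,0],[0,0,0,0,0,0],[0,-0.1,0,0,0,0]])

```text
clock: 7.7
eef_pos: [557.3, 19.5, 181.2]
eef_rot: [-0.0, 0.09, 0.996, 0.0]
wrist_force: [-0.1, -0.6, 0.9]
gripper_width: 0.2
grip_force: 0.0
```

Request:
jog_arm(series=[[0,-0.15,0,0,0,0],[0,-0.15,0,0,0,0],[0,-0.15,0,0,0,0],[0,-0.15,0,0,0,0],[0,-0.1,0,0,0,0]])

```text
clock: 8.2
eef_pos: [552.1, -8.7, 181.4]
eef_rot: [0.0, 0.09, 0.996, 0.0]
wrist_force: [-0.2, 0.6, 0.4]
gripper_width: -0.1
grip_force: 0.3
```

Request:
jog_arm(series=[[0,-0.1,0,0,0,0],[0,-0.1,0,0,0,0],[0,-0.05,0,0,0,0],[0,-0.05,0,0,0,0],[0,0,0,0,0,0]])

```text
clock: 8.7
eef_pos: [549.8, -20.0, 181.0]
eef_rot: [-0.0, 0.09, 0.996, -0.0]
wrist_force: [-0.3, -0.5, -0.4]
gripper_width: -0.3
grip_force: 0.0
```

```bash
python3 -c "
from h import *
go(0,18.5,181)"
```

```text
t 8.7 mag [ -0.3  24.1 181. ] shift [-0.007 -0.14  -0.001] yaw 79.66 turn z -0.08 axis z [-3.e-04 -2.e-04 -1.e+00] F [-0.3 -0.5 -0.4] w -0.3 gf 0.0 j6 -1.47
```

Request:
jog_arm(series=[[0,-0.05,0,0,0,0],[0,-0.05,0,0,0,0],[0,-0.03,0,0,0,0],[0,0,0,0,0,0],[0,0,0,0,0,0]])

```text
clock: 9.2
eef_pos: [549.0, -25.0, 181.0]
eef_rot: [-0.0, 0.09, 0.996, -0.0]
wrist_force: [-0.6, -0.9, -1.1]
gripper_width: -0.0
grip_force: 0.0
```

Request:
jog_arm(series=[[0,-0.03,0,0,0,0],[0,0,0,0,0,0],[0,0,0,0,0,0],[0,0,0,0,0,0],[0,0,0,0,0,0]])

```text
clock: 9.7
eef_pos: [548.8, -26.2, 181.1]
eef_rot: [0.0, 0.09, 0.996, -0.0]
wrist_force: [0.5, -0.1, -0.2]
gripper_width: 0.1
grip_force: 0.0
```

```bash
python3 -c "
from h import *
go(0,18.5,181)"
```

```text
t 9.7 mag [ -0.2  17.9 181.1] shift [-0.005  0.015  0.002] yaw 79.67 turn z -0.08 axis z [ 0. -0. -1.] F [ 0.5 -0.1 -0.2] w 0.1 gf 0.0 j6 -1.48
```

Request:
jog_arm(series=[[0,-0.03,0,0,0,0],[0,-0.03,0,0,0,0],[0,0,0,0,0,0],[0,0,0,0,0,0],[0,0,0,0,0,0]])

```text
clock: 10.2
eef_pos: [548.8, -27.8, 181.5]
eef_rot: [0.001, 0.09, 0.996, 0.001]
wrist_force: [0.9, 5.5, 1.6]
gripper_width: -0.3
grip_force: 2.8
```

Request:
jog_arm(series=[[0,-0.03,0,0,0,0],[0,-0.03,0,0,0,0],[0,0,0,0,0,0],[0,0,0,0,0,0],[0,0,0,0,0,0]])

```text
clock: 10.7
eef_pos: [548.8, -28.7, 181.9]
eef_rot: [0.001, 0.091, 0.996, 0.002]
wrist_force: [1.7, 12.8, 1.8]
gripper_width: -0.1
grip_force: 6.7
```

Run:
```python
from h import *
from station import env
go(0,18.5,181)
f=[env.grab_frame(n) for n in("top","scene")]
b=cv2.resize(f[1]["img"][185:285,245:345],None,fx=5,fy=5,interpolation=cv2.INTER_CUBIC)
cv2.imwrite("pics/s2.png",b)
```

```text
t 10.7 mag [  0.3  15.4 181.9] shift [0.008 0.078 0.023] yaw 79.57 turn z -0.18 axis z [ 0.0026  0.0044 -1.    ] F [ 1.7 12.8  1.8] w -0.1 gf 6.7 j6 -1.49
```

View pics/s2.png

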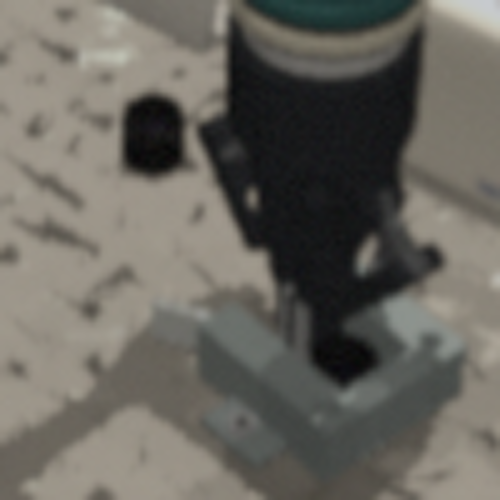

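The view shows the first tube hard against the closed end at about crop (340,355), and 13 N of force confirms it. I'll back off and go to tube_b.

Request:
jog_arm(series=[[0,0.1,0,0,0,0],[0,0.2,0,0,0,0],[0,0.2,0,0,0,0],[0,0.3,-0.5,0,0,0],[0,0.3,-0.7,0,0,0]])

```text
clock: 11.3
eef_pos: [554.5, 12.9, 227.4]
eef_rot: [-0.003, 0.09, 0.996, -0.0]
wrist_force: [0.8, -0.2, 0.1]
gripper_width: 0.1
grip_force: 0.0
```

Request:
jog_arm(series=[[-0.2,0.6,-0.2,0,0,0],[-0.2,0.6,0,0,0,0],[-0.2,0.6,0,0,0,0],[-0.2,0.6,0,0,0,0],[0,0,0,0,0,0]], grip=0.4)

```text
clock: 11.8
eef_pos: [605.8, 103.6, 237.4]
eef_rot: [0.001, 0.089, 0.996, 0.0]
wrist_force: [-1.6, -0.1, -0.8]
gripper_width: 51.7
grip_force: 0.0
```

```bash
python3 -c "
from h import *
go(35,160,181)"
```

```text
t 11.8 mag [ 32.8 155.7 237.4] shift [-0.053  0.106  1.41 ] yaw 79.8 turn z 0.05 axis z [ 1.9e-03  7.0e-04 -1.0e+00] F [-1.6 -0.1 -0.8] w 51.7 gf 0.0 j6 -1.26
```

Request:
jog_arm(series=[[-0.05,0.1,0,0,0,0],[0,0,0.4,0,0,0],[0,0,0.5,0,0,0],[0,0,0.5,0,0,0],[0,0,0,0,0,0]])

```text
clock: 12.3
eef_pos: [604.3, 103.5, 176.6]
eef_rot: [-0.004, 0.091, 0.996, -0.001]
wrist_force: [-0.7, 0.5, -0.6]
gripper_width: 51.3
grip_force: 0.0
```

Request:
jog_arm(series=[[0,0,0,0,0,0],[0,0,0,0,0,0],[0,0,0,0,0,0],[0,0,0,0,0,0],[0,0,0,0,0,0]], grip=0.7)

```text
clock: 12.8
eef_pos: [607.5, 104.7, 181.8]
eef_rot: [0.001, 0.09, 0.996, 0.0]
wrist_force: [0.3, 0.3, -2.2]
gripper_width: 29.1
grip_force: 21.2
```

```bash
python3 -c "
from h import *
go(0,110,181)"
```

```text
t 12.8 mag [ 34.3 157.1 181.8] shift [ 0.855 -1.179  0.018] yaw 79.67 turn z -0.08 axis z [ 1.2e-03  1.0e-04 -1.0e+00] F [ 0.3  0.3 -2.2] w 29.1 gf 21.2 j6 -1.26
```

Request:
jog_arm(series=[[0,0,0,0,0,0],[0,0,0.03,0,0,0],[0,0,0,0,0,0],[0,0,0,0,0,0],[0,0,0,0,0,0]])

```text
clock: 13.3
eef_pos: [607.5, 104.8, 181.1]
eef_rot: [0.0, 0.09, 0.996, 0.0]
wrist_force: [-2.8, -0.6, 6.4]
gripper_width: 29.4
grip_force: 21.8
```

Run:
```python
from h import *
from station import env
go(0,110,181)
f=env.grab_frame("scene")
p=proj(f,place(M,[[34.3,157,0]]))[0];print(p); c=p.astype(int)
cv2.imwrite("pics/s3.png",cv2.resize(f["img"][c[1]-50:c[1]+20,c[0]-40:c[0]+40],None,fx=7,fy=7,interpolation=cv2.INTER_CUBIC))
```

```text
t 13.3 mag [ 34.2 157.2 181.1] shift [ 0.854 -1.18   0.002] yaw 79.67 turn z -0.07 axis z [ 5.e-04 -0.e+00 -1.e+00] F [-2.8 -0.6  6.4] w 29.4 gf 21.8 j6 -1.26
[275.5290959  216.87147344]
```

View pics/s3.png

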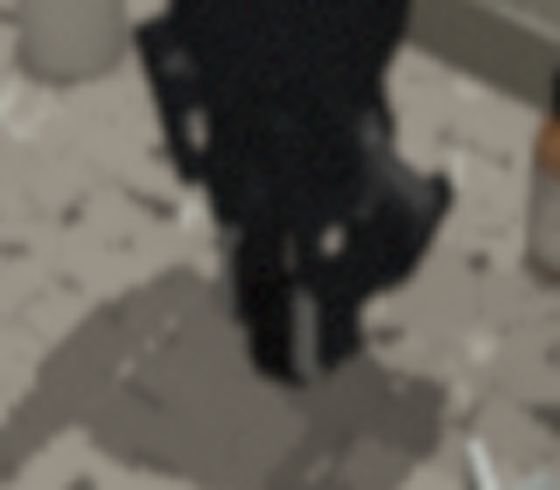

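The view shows the fingers holding tube_b on the bench at about crop (300,370). An upward force of 6 N confirms it is seated, so I'll slide it.

Request:
jog_arm(series=[[0.17,-0.16,0,0,0,0],[0.17,-0.16,0,0,0,0],[0.17,-0.16,0,0,0,0],[0.17,-0.16,0,0,0,0],[0.17,-0.16,0,0,0,0]])

```text
clock: 13.85
eef_pos: [568.4, 79.0, 181.1]
eef_rot: [0.002, 0.09, 0.996, 0.0]
wrist_force: [1.3, 1.1, 6.2]
gripper_width: 29.1
grip_force: 21.8
```

Request:
jog_arm(series=[[0,-0.18,0,0,0,0],[0,-0.18,0,0,0,0],[0,-0.18,0,0,0,0],[0,-0.1,0,0,0,0],[0,0,0,0,0,0]])

```text
clock: 14.35
eef_pos: [563.4, 53.7, 181.1]
eef_rot: [0.001, 0.09, 0.996, 0.0]
wrist_force: [1.0, 1.7, 8.3]
gripper_width: 29.1
grip_force: 22.0
```

```bash
python3 -c "
from h import *
go(0,48,181)"
```

```text
t 14.35 mag [-1.000e-01  9.910e+01  1.811e+02] shift [-0.004 -1.277  0.   ] yaw 79.62 turn z -0.13 axis z [ 1.7e-03  6.0e-04 -1.0e+00] F [1.  1.7 8.3] w 29.1 gf 22.0 j6 -1.34
```

Request:
jog_arm(series=[[0,-0.16,0,0,0,0],[0,-0.16,0,0,0,0],[0,-0.16,0,0,0,0],[0,-0.16,0,0,0,0],[0,-0.16,0,0,0,0]])

```text
clock: 14.85
eef_pos: [557.8, 22.7, 181.0]
eef_rot: [0.001, 0.09, 0.996, 0.001]
wrist_force: [-0.2, 4.5, 7.1]
gripper_width: 29.1
grip_force: 22.1
```

Request:
jog_arm(series=[[0,-0.16,0,0,0,0],[0,-0.16,0,0,0,0],[0,-0.16,0,0,0,0],[0,0,0,0,0,0],[0,0,0,0,0,0]])

```text
clock: 15.35
eef_pos: [554.2, 3.3, 181.1]
eef_rot: [0.001, 0.09, 0.996, 0.0]
wrist_force: [0.3, 0.8, 8.6]
gripper_width: 29.1
grip_force: 22.0
```

Request:
jog_arm(series=[[0,0,0,0,0,0],[0,0,0,0,0,0],[0,0,0,0,0,0],[0,0,-0.3,0,0,0],[0,0,-0.5,0,0,0]], grip=0.5)

```text
clock: 15.85
eef_pos: [552.9, 3.8, 210.8]
eef_rot: [-0.002, 0.09, 0.996, -0.0]
wrist_force: [-0.0, -0.9, 0.7]
gripper_width: 42.7
grip_force: 0.0
```

Request:
jog_arm(series=[[0,0,-0.5,0,0,0],[0,0,0,0,0,0],[0,0.4,0,0,0,0],[0,0.4,0,0,0,0],[0,0.3,0,0,0,0]])

```text
clock: 16.35
eef_pos: [561.7, 48.8, 230.8]
eef_rot: [-0.001, 0.09, 0.996, 0.0]
wrist_force: [0.1, 0.1, 0.7]
gripper_width: 42.6
grip_force: 0.0
```

Request:
jog_arm(series=[[0,0,0,0,0,0],[0,0,0,0,0,0],[0,0,0,0,0,0],[0,0,0,0,0,0],[0,0,0,0,0,0]], grip=1)

```text
clock: 16.85
eef_pos: [562.1, 46.6, 231.8]
eef_rot: [-0.0, 0.09, 0.996, -0.0]
wrist_force: [-0.7, -0.2, 0.2]
gripper_width: -0.3
grip_force: 0.0
```

```bash
python3 -c "
from h import *
go(0,92,181)"
```

```text
t 16.85 mag [-1.000e-01  9.190e+01  2.318e+02] shift [-0.002  0.003  1.271] yaw 79.63 turn z -0.11 axis z [-1.e-04 -1.e-04 -1.e+00] F [-0.7 -0.2  0.2] w -0.3 gf 0.0 j6 -1.35
```

Request:
jog_arm(series=[[0,0,0.5,0,0,0],[0,0,0.5,0,0,0],[0,0,0.27,0,0,0],[0,0,0,0,0,0],[0,-0.15,0,0,0,0]])

```text
clock: 17.35
eef_pos: [561.3, 41.2, 181.3]
eef_rot: [0.0, 0.09, 0.996, 0.0]
wrist_force: [0.2, 0.5, -0.5]
gripper_width: 0.3
grip_force: 0.0
```

Request:
jog_arm(series=[[0,-0.15,0,0,0,0],[0,-0.15,0,0,0,0],[0,-0.15,0,0,0,0],[0,-0.15,0,0,0,0],[0,-0.1,0,0,0,0]])

```text
clock: 17.85
eef_pos: [556.0, 12.9, 181.4]
eef_rot: [0.0, 0.09, 0.996, 0.0]
wrist_force: [-0.2, 0.6, 0.3]
gripper_width: -0.1
grip_force: 0.3
```

Request:
jog_arm(series=[[0,-0.1,0,0,0,0],[0,-0.08,0,0,0,0],[0,-0.05,0,0,0,0],[0,0,0,0,0,0],[0,0,0,0,0,0]])

```text
clock: 18.35
eef_pos: [554.3, 4.5, 180.9]
eef_rot: [-0.0, 0.09, 0.996, -0.0]
wrist_force: [0.2, -0.6, -0.7]
gripper_width: -0.2
grip_force: 0.0
```

Request:
jog_arm(series=[[0,-0.03,0,0,0,0],[0,-0.03,0,0,0,0],[0,0,0,0,0,0],[0,0,0,0,0,0],[0,0,0,0,0,0]])

```text
clock: 18.85
eef_pos: [554.2, 2.4, 181.3]
eef_rot: [0.0, 0.09, 0.996, 0.0]
wrist_force: [1.3, 3.0, 0.8]
gripper_width: 0.2
grip_force: 1.5
```

```bash
python3 -c "
from h import *
go(0,46.5,181)"
```

```text
t 18.85 mag [  0.   47.  181.3] shift [ 0.    -0.012  0.007] yaw 79.66 turn z -0.08 axis z [ 7.e-04  3.e-04 -1.e+00] F [1.3 3.  0.8] w 0.2 gf 1.5 j6 -1.43
```

Request:
jog_arm(series=[[0,-0.03,0,0,0,0],[0,-0.03,0,0,0,0],[0,0,0,0,0,0],[0,0,0,0,0,0],[0,0,0,0,0,0]])

```text
clock: 19.35
eef_pos: [554.5, 1.1, 182.0]
eef_rot: [0.001, 0.09, 0.996, 0.001]
wrist_force: [2.4, 9.5, 2.7]
gripper_width: 0.0
grip_force: 4.8
```

Request:
jog_arm(series=[[0,0.1,0,0,0,0],[0,0.2,0,0,0,0],[0,0.3,0,0,0,0],[0,0.3,-0.5,0,0,0],[0,0.3,-0.9,0,0,0]])

```text
clock: 19.85
eef_pos: [560.1, 47.8, 234.2]
eef_rot: [-0.004, 0.09, 0.996, -0.001]
wrist_force: [0.4, -0.5, -0.0]
gripper_width: -0.0
grip_force: 0.0
```

Run:
```python
from h import *
C=np.array([544.7,375.5,-.588])
d=C[:2]-M[:2];c,s=np.cos(M[2]),np.sin(M[2]);print(c*d[0]+s*d[1],-s*d[0]+c*d[1])
go(c*d[0]+s*d[1],-s*d[0]+c*d[1],260,np.degrees(C[2]))
```

```text
-75.73696146572014 412.40467100645213
t 19.85 mag [ -2.2  92.6 234.2] shift [ 1.854  7.99  -0.648] yaw 79.67 turn z 113.36 axis z [-8.e-03 -7.e-04 -1.e+00] F [ 0.4 -0.5 -0. ] w -0.0 gf 0.0 j6 -1.35
```

Request:
jog_arm(series=[[0.2,0.6,-0.7,0,0,0],[0.2,0.8,-0.5,0,0,0],[0.2,0.85,-0.3,0,0,0],[0.2,0.85,0,0,0,0],[0.2,0.85,0,0,0,0]], grip=0.4)

```text
clock: 20.35
eef_pos: [550.9, 211.5, 297.8]
eef_rot: [0.001, 0.09, 0.996, 0.0]
wrist_force: [0.5, -0.2, -1.2]
gripper_width: 50.8
grip_force: 0.0
```

Request:
jog_arm(series=[[0.2,0.85,0,0,0,0],[0.2,0.85,0,0,0,0],[0.2,0.85,0,0,0,0],[0.2,0.85,0,0,0,0],[0.05,0.6,0,0,0,0]])

```text
clock: 20.85
eef_pos: [545.3, 375.8, 296.5]
eef_rot: [-0.0, 0.089, 0.996, -0.0]
wrist_force: [0.8, -0.1, 0.3]
gripper_width: 51.2
grip_force: 0.0
```

Request:
jog_arm(series=[[0,0,0,0,0,8.1],[0,0,0,0,0,8.1],[0,0,0,0,0,8.1],[0,0,0,0,0,8.1],[0,0,0,0,0,8.1]])

```text
clock: 21.35
eef_pos: [545.9, 373.6, 296.4]
eef_rot: [-0.0, 0.432, 0.902, -0.001]
wrist_force: [0.5, -0.3, -0.1]
gripper_width: 51.5
grip_force: 0.0
```

Request:
jog_arm(series=[[0,0,0,0,0,8.1],[0,0,0,0,0,8.1],[0,0,0,0,0,8.1],[0,0,0,0,0,8.1],[0,0,0,0,0,8.1]])

```text
clock: 21.85
eef_pos: [545.9, 373.6, 296.5]
eef_rot: [0.0, 0.717, 0.697, -0.001]
wrist_force: [0.5, 0.4, 0.4]
gripper_width: 51.0
grip_force: 0.0
```

Request:
jog_arm(series=[[0,0,0,0,0,8.1],[0,0,0,0,0,8.1],[0,0,0,0,0,8.1],[0,0,0,0,0,8.1],[0,0,0,0,0,0]])

```text
clock: 22.35
eef_pos: [545.9, 373.5, 296.5]
eef_rot: [0.0, 0.882, 0.471, -0.001]
wrist_force: [0.4, 0.0, -0.6]
gripper_width: 51.1
grip_force: 0.0
```

Run:
```python
from h import *
go(-75.7,412.4,182,np.degrees(-.588))
```

```text
t 22.35 mag [-74.2 410.7 296.5] shift [ 0.028 -0.052  2.862] yaw -33.74 turn z -0.05 axis z [-8.e-04 -8.e-04 -1.e+00] F [ 0.4  0.  -0.6] w 51.1 gf 0.0 j6 1.15
```

Request:
jog_arm(series=[[0.03,-0.05,0.6,0,0,0],[0,0,0.8,0,0,0],[0,0,0.7,0,0,0],[0,0,0.4,0,0,0],[0,0,0.26,0,0,0]])

```text
clock: 22.85
eef_pos: [544.7, 375.1, 184.7]
eef_rot: [0.0, 0.881, 0.472, -0.001]
wrist_force: [0.4, -0.2, -0.4]
gripper_width: 50.9
grip_force: 0.0
```

Request:
jog_arm(series=[[0,0,0,0,0,0],[0,0,0,0,0,0],[0,0,0,0,0,0],[0,0,0,0,0,0],[0,0,0,0,0,0]])

```text
clock: 23.35
eef_pos: [545.8, 375.5, 187.9]
eef_rot: [-0.0, 0.882, 0.472, 0.001]
wrist_force: [-0.9, 0.0, 0.5]
gripper_width: 51.1
grip_force: 0.0
```

Run:
```python
from h import *
go(-75.7,412.4,186,np.degrees(-.588))
```

```text
t 23.35 mag [-74.6 412.6 187.9] shift [-0.016 -0.022  0.047] yaw -33.73 turn z -0.04 axis z [ 0.0016  0.001  -1.    ] F [-0.9  0.   0.5] w 51.1 gf 0.0 j6 1.15
```

Close on the bar, then lift a little.

Request:
jog_arm(series=[[-0.02,-0.02,0,0,0,0],[0,0,0,0,0,0],[0,0,0,0,0,0],[0,0,0,0,0,0],[0,0,0,0,0,0]], grip=1, squeeze=60)

```text
clock: 23.85
eef_pos: [544.4, 375.1, 187.0]
eef_rot: [-0.0, 0.882, 0.472, 0.0]
wrist_force: [-0.2, -0.1, 2.7]
gripper_width: 12.3
grip_force: 61.4
```

Request:
jog_arm(series=[[0,0,0,0,0,0],[0,0,0,0,0,0],[0,0,0,0,0,0],[0,0,0,0,0,0],[0,0,0,0,0,0]])

```text
clock: 24.35
eef_pos: [544.4, 375.1, 187.0]
eef_rot: [0.0, 0.882, 0.472, 0.0]
wrist_force: [-0.3, -0.9, 3.6]
gripper_width: 12.6
grip_force: 61.6
```

Run:
```python
from h import *
go(-75.7,412.4,186,np.degrees(-.588))
from station import env
print(env.get_obs()["eef_pos"])
```

```text
t 24.35 mag [-75.9 412.  187. ] shift [0.012 0.001 0.025] yaw -33.74 turn z -0.05 axis z [ 4.e-04  2.e-04 -1.e+00] F [-0.3 -0.9  3.6] w 12.6 gf 61.6 j6 1.15
[544.43260629 375.09055876 186.99049752]
```

Request:
jog_arm(series=[[0,0,-0.3,0,0,0],[0,0,-0.6,0,0,0],[0,0,-0.7,0,0,0],[0,0,-0.6,0,0,0],[0,0,-0.3,0,0,0]])

```text
clock: 24.85
eef_pos: [544.7, 375.4, 289.2]
eef_rot: [-0.0, 0.882, 0.472, 0.001]
wrist_force: [0.5, 0.3, -0.9]
gripper_width: 12.4
grip_force: 60.8
```

Request:
jog_arm(series=[[0,0,-0.2,0,0,-4.7],[0,0,0,0,0,-4.7],[0,0,0,0,0,-4.7],[0,0,0,0,0,-4.7],[0,0,0,0,0,-4.7]])

```text
clock: 25.35
eef_pos: [543.7, 374.7, 293.5]
eef_rot: [-0.0, 0.766, 0.643, -0.001]
wrist_force: [0.6, 0.6, -1.6]
gripper_width: 12.6
grip_force: 60.8
```

Request:
jog_arm(series=[[-0.4,0.1,0,0,0,0],[-0.6,0.1,0,0,0,0],[-0.7,0.13,0,0,0,0],[-0.7,0.13,0,0,0,0],[-0.7,0.13,0,0,0,0]])

```text
clock: 25.85
eef_pos: [544.8, 246.8, 293.9]
eef_rot: [-0.0, 0.768, 0.641, -0.001]
wrist_force: [-0.6, 0.8, -1.2]
gripper_width: 12.9
grip_force: 60.8
```

Request:
jog_arm(series=[[-0.7,0.13,0,0,0,0],[-0.7,0.13,0,0,0,0],[-0.7,0.13,0,0,0,0],[-0.7,0.13,0,0,0,0],[-0.7,0.13,0,0,0,0]])

```text
clock: 26.35
eef_pos: [545.3, 104.4, 294.0]
eef_rot: [-0.0, 0.768, 0.64, -0.001]
wrist_force: [0.5, -0.0, -1.7]
gripper_width: 12.8
grip_force: 60.8
```

Request:
jog_arm(series=[[-0.7,0.13,0,0,0,0],[-0.7,0.13,0,0,0,0],[-0.7,0.13,0,0,0,0],[-0.6,0.13,0,0,0,0],[-0.5,0.1,0,0,0,0]])

```text
clock: 26.85
eef_pos: [546.8, -26.0, 294.1]
eef_rot: [-0.0, 0.768, 0.64, -0.001]
wrist_force: [0.4, 1.0, -1.1]
gripper_width: 12.9
grip_force: 60.8
```

Run:
```python
from h import *
go(0,0,260,np.degrees(M[2]))
```

```text
t 26.85 mag [ -2.1  17.7 294.1] shift [-0.441  0.056  0.853] yaw -10.39 turn z -0.13 axis z [-1.4e-03 -4.0e-04 -1.0e+00] F [ 0.4  1.  -1.1] w 12.9 gf 60.8 j6 0.09
```

Request:
jog_arm(series=[[-0.25,0.03,0.2,0,0,-0.1],[-0.2,0.03,0.3,0,0,0],[0,0,0.25,0,0,0],[0,0,0.1,0,0,0],[0,0,0,0,0,0]])

```text
clock: 27.35
eef_pos: [546.2, -41.3, 258.9]
eef_rot: [-0.001, 0.767, 0.642, -0.001]
wrist_force: [0.2, 0.2, -1.4]
gripper_width: 13.0
grip_force: 60.8
```

Request:
jog_arm(series=[[0,0,0,0,0,0],[0,0,0,0,0,0],[0,0,0,0,0,0],[0,0,0,0,0,0],[0,0,0,0,0,0]])

```text
clock: 27.85
eef_pos: [547.1, -42.0, 261.0]
eef_rot: [0.0, 0.767, 0.642, 0.0]
wrist_force: [-0.2, 0.0, -2.1]
gripper_width: 13.0
grip_force: 60.8
```

Run:
```python
from h import *
from station import env
go(0,0,232,np.degrees(M[2]))
f=[env.grab_frame(n) for n in("top","scene")]
pickle.dump(f,open("f2.pkl","wb"))
b=cv2.resize(f[1]["img"][195:285,265:355],None,fx=6,fy=6,interpolation=cv2.INTER_CUBIC)
cv2.imwrite("pics/s4.png",b)
z=env.get_obs()["eef_pos"][2]-187+6
print(proj(f[1],place(M,[[-29,-28,z],[29,-28,z],[29,28,z]])))
```

```text
t 27.85 mag [  1.   2. 261.] shift [-0.05  -0.025  0.725] yaw -10.13 turn z 0.13 axis z [ 6.e-04 -1.e-04 -1.e+00] F [-0.2  0.  -2.1] w 13.0 gf 60.8 j6 0.05
[[310.74543715 248.15821276]
 [332.20925395 234.99680125]
 [313.15973812 220.61335922]]
```

View pics/s4.png

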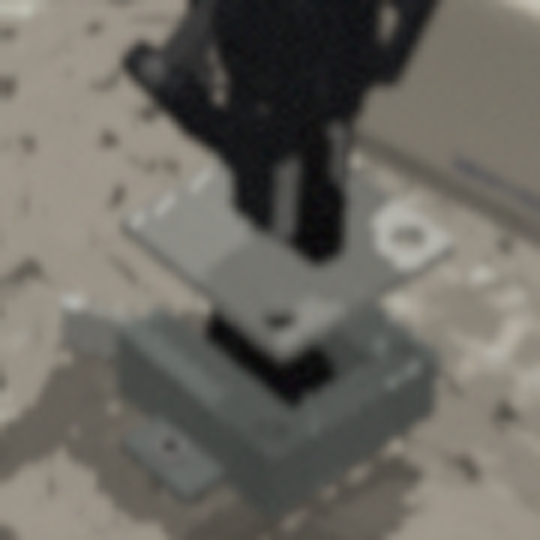

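Cover holes 0 and 1 are visible at crop (280,320) and (408,236), with both tubes in single file in the channel beneath. I'll compare the two poses using the scene camera alone, so any bias is common to both.

Run:
```python
from h import *
f=pickle.load(open("f2.pkl","rb"))[1]
u=px([[280,320],[408,236]],(265,195)); z=261-187+6
r=fit([[-29,-28,z],[29,-28,z]],[(f,u)],M); print(r.x,r.fun.round(2))
A=np.array([546.3,-44.25,-.181])
d=r.x[:2]-A[:2];c,s=np.cos(A[2]),np.sin(A[2]);print("cover rel. mag",c*d[0]+s*d[1],-s*d[0]+c*d[1],np.degrees(r.x[2]-A[2]))
```

```text
[ 5.47066137e+02 -4.33469703e+01 -1.55981508e-01] [ 0.19 -0.24 -0.19  0.27]
cover rel. mag 0.5910642251701285 1.02619280976749 1.4334540037505943
```

Request:
jog_arm(series=[[-0.043,-0.022,0.2,0,0,0.3],[0,0,0.2,0,0,0],[0,0,0.2,0,0,0],[0,0,0.1,0,0,0],[0,0,0.02,0,0,0]])

```text
clock: 28.45
eef_pos: [545.3, -43.6, 230.6]
eef_rot: [-0.001, 0.769, 0.64, -0.001]
wrist_force: [-0.2, 0.4, -1.6]
gripper_width: 12.7
grip_force: 60.8
```

Request:
jog_arm(series=[[0,0,0,0,0,0],[0,0,0,0,0,0],[0,0,0,0,0,0],[0,0,0,0,0,0],[0,0,0,0,0,0]])

```text
clock: 28.95
eef_pos: [546.0, -43.6, 232.2]
eef_rot: [0.0, 0.768, 0.64, 0.0]
wrist_force: [0.3, -0.0, -2.3]
gripper_width: 12.9
grip_force: 60.8
```

Run:
```python
from h import *
from station import env
go(0,0,232,np.degrees(M[2]))
z=env.get_obs()["eef_pos"][2]-187+6
f=env.grab_frame("scene"); pickle.dump(f,open("f3.pkl","wb"))
g=f["img"].mean(2)
P=proj(f,place(M,[[-29,-28,z],[29,-28,z],[29,28,z]])); print(P.round(1))
for p in P[:2]:
    c=np.round(p).astype(int); print(c); print(g[c[1]-5:c[1]+6,c[0]-6:c[0]+7].round().astype(int))
b=cv2.resize(f["img"][210:280,280:350],None,fx=8,fy=8,interpolation=cv2.INTER_CUBIC)
cv2.imwrite("pics/s5.png",b)
```

```text
t 28.95 mag [1.000e-01 2.000e-01 2.322e+02] shift [-0.005 -0.003  0.004] yaw -10.43 turn z -0.18 axis z [ 5.e-04 -1.e-04 -1.e+00] F [ 0.3 -0.  -2.3] w 12.9 gf 60.8 j6 0.06
[[310.1 258.5]
 [331.2 245.3]
 [312.5 230.8]]
[310 258]
[[114 113 113 115 114 116 116 115 116 115 116 116 116]
 [115 114 113 115 116 116 116 117 117 115 115 117 117]
 [114 115 114 114 114 115 117 118 118 117 118 122 125]
 [114 115 115 114 115 114 115 116 116 118 121 130 135]
 [110 113 116 112 111 108 105 106 107 115 126 135 138]
 [103 109 113 110 100  89  84  83  87 103 123 136 139]
 [ 95 103 108 109  98  77  58  55  69  95 118 134 137]
 [ 90  94 100 106 104  91  76  70  83 106 123 133 131]
 [ 88  89  94 100 105 105 101  99 108 121 126 123 116]
 [ 86  86  88  94  98 104 110 110 115 121 117 108 102]
 [ 86  86  85  87  92  96 103 109 110 108 103  96  90]]
[331 245]
[[115 120 136 156 169 173 170 164 155 148 149 151 150]
 [117 132 156 171 177 177 176 173 166 156 151 148 147]
 [118 139 167 177 179 176 174 173 171 165 159 152 144]
 [117 133 160 174 174 166 161 158 163 167 168 160 149]
 [115 123 146 168 165 150 140 138 142 153 165 168 161]
 [115 119 142 165 159 145 146 141 136 142 161 173 172]
 [114 120 143 167 165 158 161 158 154 154 165 175 172]
 [114 120 142 169 173 171 170 170 170 171 172 169 158]
 [116 118 134 158 171 174 176 176 175 172 168 154 132]
 [115 116 120 137 152 163 171 173 167 158 144 131 119]
 [114 115 117 119 128 138 149 152 144 128 118 117 123]]
```

View pics/s5.png

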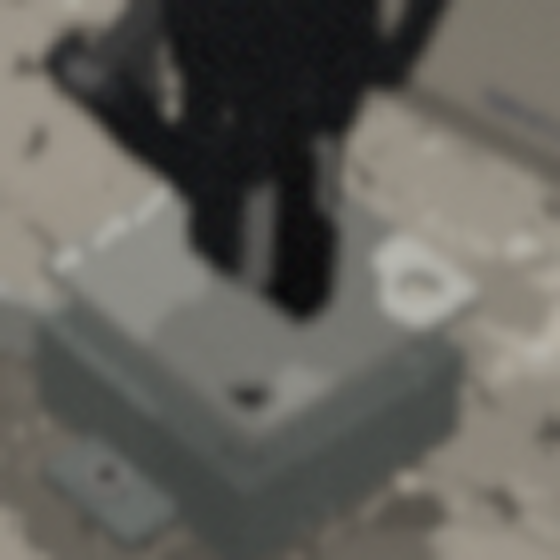

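The cover is level just over the rails, with holes 0 and 1 at crop (250,393) and (425,282). Both are within about 1 px of prediction. I'll make a tiny trim, check it's settled, and hand in.

Request:
jog_arm(series=[[-0.01,-0.01,0,0,0,-0.2],[0,0,0,0,0,0],[0,0,0,0,0,0],[0,0,0,0,0,0],[0,0,0,0,0,0]])

```text
clock: 29.5
eef_pos: [545.4, -43.9, 231.8]
eef_rot: [-0.0, 0.767, 0.641, -0.0]
wrist_force: [0.1, 0.1, -1.7]
gripper_width: 12.7
grip_force: 60.8
```

Request:
jog_arm(series=[[0,0,0,0,0,0],[0,0,0,0,0,0],[0,0,0,0,0,0],[0,0,0,0,0,0],[0,0,0,0,0,0]])

```text
clock: 30.0
eef_pos: [545.4, -43.9, 231.9]
eef_rot: [0.0, 0.767, 0.641, 0.0]
wrist_force: [1.0, 0.7, -1.8]
gripper_width: 12.8
grip_force: 60.8
```

Run:
```python
from h import *
from station import env
go(0,0,232,np.degrees(M[2]))
print(env.sign_off())
```

```text
t 30.0 mag [-4.000e-01 -2.000e-01  2.319e+02] shift [ 0.005  0.009 -0.003] yaw -10.24 turn z 0.02 axis z [ 0. -0. -1.] F [ 1.   0.7 -1.8] w 12.8 gf 60.8 j6 0.05
the job is handed in; nothing more can be done
None
```

I handed the job in at 30 s: both tubes are pushed home in single file, and the cover is held level about 15 mm above the rails, its holes over the threads to within about 1 mm by my measurements (hole 2 was hidden by the gripper), with no verdict returned.

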